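Pack the side clamp until it bears snugly

ROBOT

A 6-joint arm with a two-finger parallel gripper is mounted at the origin on a cart in front of the work surface, level with it; the furniture and walls round the work are solid. World frame = base frame: x ahead of the robot, y to its left, z up, the work surface at z = 0. Lengths are in mm, angles in rad, forces in N, time in s.
With the tool pointing down it reaches from about 300 to 750 mm from the base axis. Payload 8.5 kg.
Tool frame: the origin (TCP) lies midway between the tips of the shut fingers; the grasp point (between the pads) lies arm.grip_point_offset behind it (arm.grip_point_offset is the distance from the TCP to the grasp point, in mm); z points along the fingers, y is the line along which they close (so a half turn about z gives the same grasp; the last joint's range is limited). The gripper opens to 85 mm and grips with 20 to 120 N. Pads are 22 mm wide; open, the fingers measure 114 mm over their backs; the gripper's body (76 mm by 85 mm) begins 54 mm behind the grasp point. The pads swing forward as they close: fully open they stand 13 mm farther back than shut.
Start: joints at [-1.533, 0.381, 1.297, -0, 1.464, -0.215], TCP at [137.559, -532.502, 231.322] pointing down, gripper open.
Joint ranges: [-3.11, 3.11], [-0.89, 2.33], [0.22, 2.48], [-1.42, 4.56], [0.17, 2.85], [-2.88, 2.88]. Speed limits (rad/s): [2.39, 2.39, 3.14, 3.14, 3.14, 3.14].

INTERFACE

Orientations are given as [roll, pitch, yaw] about the fixed x, y, z axes, in that order (R = Rz(yaw) Ry(pitch) Rx(roll)).
In Python, from rig import arm, viewer, workorder gives the robot as it stands.
- The arm moves only by the shell command python3 -m jog 'ROWS' [OPENING] [FORCE]. ROWS is JSON, a list that holds one entry, the list of rows, each a list of 6 numbers: the shift along the world's x, y, z each as a share of 0.3 m, from -1 to 1, then the turn, a rotation vector about the world's x, y, z each as a share of 0.5 rad, from -1 to 1. In form: [[[x, y, z, rx, ry, rz], ...]]. A call has exactly 8 rows; each row shifts and turns the commanded pose from where the row before left it; what a row does not reach is not made up. A row lasts 1/12 s, in which the tool goes at most 41.7 mm and 7.16 degrees, less where a joint would pass 70% of its speed; a pose out of reach is approached as far as the arm can. A call with a number of a shift or a turn outside -1 to 1 is refused whole. A call with a gripper value outside its range is refused whole. OPENING is the opening, from 0 (shut) to 1 (fully open), set as the call begins (- or left out, the last holds). The fingers move at their own pace and stop on an object; FORCE is the grip in N (left out, the last holds). Time passes only in rows, so rows that do not move let the fingers close, or fill a call up. It gives the time, the measured TCP pose, the force, the opening and the grip force at its end, in the units of the state.
- arm.get_state(): the state, without advancing time (a new reading comes with each control period).
- viewer.capture(name): name is "scene" or "side" or "wrist"; returns a dict with "color" (480x640x3 uint8, red, green, blue), "depth" (480x640 float32, mm along the optical axis (not along the pixel's ray), 0 where there is no reading), "camera_matrix" (3x3 intrinsics, pixels), "pose" (4x4, takes a point from camera to world coordinates); the wrist camera has in their place "T_tool_cam" (4x4, takes a point from camera to tool coordinates, whose origin is the TCP and whose axes are the flange's). Camera axes: x right, y down, z forward; pixel columns grow to the right and rows downward; lengths in mm; the calibration is good to about 2 mm. A picture is of the moment at which its call begins: read the wrist's pose just before it.
- workorder.close_job(): hands the job in; it is judged then, once.
Trained networks look in the newest picture that a camera, given by its name, has taken for a name from the list of things; names that differ only in an ending like _2 or _b are one class to them, and where a whole thing is asked for, a point or a joint stands for the part that bears it (a point fixed in the world has none). Each returns a list of dicts, best first, with "p" (0 to 1); they miss things now and then, are a little off and sometimes report something else, mostly with a low value. They report only what shows in the picture. A call takes as long as a camera call. They do not tell look-alikes from the thing itself.
- viewer.spot_in(camera, query): "box" ([left, top, right, bottom] as shares, 0 to 1, of the picture: columns of its width, rows of its height, round what is visible of it).
- viewer.outline_of(camera, query): "mask" (480x640 bool, what is visible of it) and "box" ([left, top, right, bottom] as shares, 0 to 1, of the picture: columns of its width, rows of its height, round what is visible of it).
The state is a dict: "clock": time; "joints": joint angles; "joint_vel": joint speeds; "joint_efforts": joint torques, N m; "tool_pos": TCP position; "ee_rot": TCP orientation; "contact_force": force on the tool from outside, world axes, zero at the start; "ft_torque": the same for the moment, N m; "grip_width": finger opening in mm; "grip_force": force on a finger pad.
Only numpy, scipy, OpenCV 4.12 (cv2) and the standard library are available. Lean on these libraries where they do the work, as an engineer would, in place of code of your own. Each camera call takes 0.05 s, during which the arm holds its last target. There are 200 camera calls.

TASK

The pin fixture is screwed down in the clamping nest, but the side clamp beside it does not reach it. Stand brass spacer plates from the rack upright in the gap between the clamp's orange pad and the pin fixture, one at a time, and after each one slide the clamp fully home by its red knob to feel whether the sprung pad presses; if it is still loose, draw the clamp back and add another plate. Once it is snug, leave the clamp home with the pad pressing on the plates (its spring visibly pressed in, but not bottomed), and the spare plates standing in the rack; keep the gripper off the pin fixture and do not disturb the tools lying about.

Things in the scene. Friction and masses are not known exactly. Their poses are not given: they have to be found in the camera images.
- nest: fixed clamping nest: aluminium base plate 120 mm (x) by 280 mm (y), 10 mm thick; origin at the centre of its underside, z up. The clamp slides along its +y towards the pin fixture. Plates stand on the base plate, centred on nest x = 0, width along its x, thickness along its y, between two guide rails 4 mm high (inner faces at x = +-27 mm): keep fingertips 16 mm above the bench to clear them.
- gap_mid (a point): point on the base plate's top at nest x = 0, y = 10 mm: where each plate can be set down while the clamp is drawn back; it need not touch its neighbours, for the clamp pushes the plates along. Plates that the clamp has pushed home lie beyond nest y = 33 mm, clear of it. Axes as the nest's.
- gap_centre (a point): centre of the space between the pad (clamp home) and the pin fixture: nest x = 0, y = 36 mm, 27 mm above the bench, which is the height of the centre of a plate standing on the base plate; plates packed by the clamp stand within 18 mm of it. Axes as the nest's.
- pin_fixture: grey aluminium block with gold pins, 146 mm along the nest's x, 80 mm along the nest's y, 48 mm high, fixed on the nest; origin at the centre of its underside, 10 mm above the bench. The face towards the clamp is flat, 27 mm high, 40 mm from the origin at the nest's -y side. How far it stands from the clamp varies: one or two plates are needed.
- clamp (a joint): slide of the clamp along the nest's +y: 0 = drawn fully back, 0.045 m = fully home against its collar (pad face then at nest y = 34 mm if the pad is not pressed in). It drags with about 9 N both ways and stays where it is left; once the pad touches, the push needed jumps to 14 to 16 N.
- clamp_knob (a point): centre of the red knob on top of the clamp: 20 mm wide along the nest's x, 16 mm along its y, 26 mm high (13 mm above and below the point), 56 mm above the bench; narrower dark neck below it, clear on all sides. Moves with the clamp. Axes as the nest's.
- pad (a joint): how far the sprung orange pad is pressed back into the clamp: 0 = free (no contact), 0.012 m = bottomed. The spring pushes back with 5 N at first touch plus 0.15 N per mm. With the clamp home, snug means pressed in by 0.4 to 11 mm; each extra plate adds 8 mm.
- pad_face (a point): centre of the orange face of the sprung pad (40 mm wide, 31 mm high), looking along the nest's +y; plates go between it and the pin fixture
- rack: black plastic plate rack, fixed, 30 mm (x) by 124 mm (y), floor 6 mm thick, origin at the centre of its underside; three plates stand on its floor at y = -36, 0, 36 mm between ridges 6 mm high; the plates overhang it by 7 mm at both ends, so that they can be gripped by their two ends (across the 44 mm) and lifted straight out
- plate0_c (a point): brass spacer plate standing on edge in the rack (one of three alike): 44 mm wide along its x, 8 mm thick along its y, 34 mm high, 70 g; the point is its centre, 17 mm above its lower edge. Axes as the rack's at the start
- plate1_c (a point): brass spacer plate standing on edge in the rack (one of three alike): 44 mm wide along its x, 8 mm thick along its y, 34 mm high, 70 g; the point is its centre, 17 mm above its lower edge. Axes as the rack's at the start
- plate2_c (a point): brass spacer plate standing on edge in the rack (one of three alike): 44 mm wide along its x, 8 mm thick along its y, 34 mm high, 70 g; the point is its centre, 17 mm above its lower edge. Axes as the rack's at the start
- caliper: digital caliper lying on the bench behind the work; a bystander, leave it alone
- loupe: small black loupe, 35 mm wide, 32 mm high, standing on the bench behind the nest; a bystander, leave it alone
- cutters: orange-handled flush cutters lying on the bench behind the rack; a bystander, leave it alone
There are look-alikes about, which are no part of the job. Leave any blue or pink look-alike of the part that bears plate0_c alone.

How it is judged:
By the outcome, as a careful person would: the job done as asked, in the order asked, and still so for the second after the job is handed in, with the robot touching nothing.
It also fails if it takes over 72 s, if anything falls off the work surface, if the arm or the gripper's body presses on something with over 40 N, if the wrist force passes 120 N, or if a joint passes its speed limit or range.

## Working session

There is one attempt and no reset: what is moved stays moved. The work goes in short steps, Python scripts to look and compute and a shell command to move; the robot and the scene stay as the last step left them, time stands still between calls to the robot, and variables do not carry over. Pictures are saved under pics/ and viewed, at most 10 in all, crops included, and the job is handed in when it is done.

```bash
ls; mkdir -p pics; cat > h.py <<'E'
import numpy as np, cv2
from rig import arm, viewer, workorder
from scipy.spatial.transform import Rotation as R
def cap(n):
    st=arm.get_state(); c=viewer.capture(n)
    if n=="wrist":
        T=np.eye(4); T[:3,:3]=R.from_euler('xyz',st['ee_rot']).as_matrix(); T[:3,3]=st['tool_pos']
        c['pose']=T@c['T_tool_cam']
    return c
def save(c,name,crop=None,scale=1):
    im=c['color'][:,:,::-1]
    if crop: x0,y0,x1,y1=crop; im=im[y0:y1,x0:x1]
    cv2.imwrite('pics/'+name,cv2.resize(im,None,fx=scale,fy=scale))
def cloud(c):
    K=c['camera_matrix'];d=c['depth'];v,u=np.mgrid[0:480,0:640]
    P=np.stack([(u-K[0,2])/K[0,0]*d,(v-K[1,2])/K[1,1]*d,d],-1)
    return P@c['pose'][:3,:3].T+c['pose'][:3,3]
E
python3 - <<'E'
from h import *
print(arm.grip_point_offset, arm.get_state())
for n in("scene","side"):
    c=cap(n); save(c,n+"0.png"); P=cloud(c)
    print(n,c['pose'][:3,3].round())
    for q in("nest","pin_fixture","clamp_knob","pad_face","rack","plate0_c","loupe","cutters","caliper"):
        for r in viewer.outline_of(n,q)[:4]:
            m=r['mask']&(c['depth']>0); 
            if m.sum()<5: continue
            p=P[m]; print(q,round(r['p'],2),(np.array(r['box'])*[640,480,640,480]).astype(int),np.median(p,0).round(),np.percentile(p,5,axis=0).round(),np.percentile(p,95,axis=0).round())
E
```

```text
pics
18.700000000000003 {'clock': 0.0, 'joints': array([-1.53329112e+00,  3.81164866e-01,  1.29827936e+00, -1.22945867e-05,
        1.46362743e+00, -2.15309832e-01]), 'joint_vel': array([-4.53706887e-04, -2.68666951e-05,  8.92916653e-04,  4.84674411e-04,
        3.34745561e-04, -1.10259016e-03]), 'joint_efforts': array([-3.63319596e-04, -4.48455548e+01, -2.31273866e+01, -1.50604083e-04,
        4.80536124e-03, -1.06469747e-05]), 'tool_pos': array([ 137.54920801, -532.2009067 ,  230.72223829]), 'ee_rot': array([-3.14014519e+00, -3.04049199e-04,  2.52816143e-01]), 'contact_force': array([0.4836932 , 0.54874428, 0.09343135]), 'ft_torque': array([ 0.01220052,  0.05648285, -0.02868646]), 'grip_force': 0.0, 'grip_width': 85.43231868615095}
scene [  76. -842.  747.]
nest 0.94 [248 193 307 249] [510.  81.  11.] [482.  30.   5.] [562. 184.  48.]
pin_fixture 0.84 [222 167 281 204] [526. 231.  35.] [479. 210.   9.] [580. 289.  51.]
clamp_knob 0.93 [253 195 290 238] [502. 118.  34.] [485.  28.  19.] [527. 156.  64.]
rack 0.82 [337 334 367 359] [ 463. -311.    5.] [ 452. -323.    2.] [ 479. -270.
[... 1142 characters left out ...]
 0.57 [393 222 412 240] [ 458. -255.   29.] [ 444. -260.   10.] [ 484. -251.   40.]
plate0_c 0.72 [402 215 416 236] [ 462. -291.   30.] [ 446. -296.   13.] [ 486. -288.   40.]
plate0_c 0.57 [428 223 438 237] [ 403. -309.   24.] [ 392. -314.   11.] [ 412. -300.   34.]
plate0_c 0.51 [389 207 404 219] [ 531. -342.   20.] [ 514. -353.    4.] [ 547. -332.   34.]
loupe 0.77 [240 250 259 266] [695.  47.  20.] [686.  29.   3.] [712.  56.  32.]
cutters 0.78 [316 193 364 210] [ 700. -348.    6.] [ 653. -371.   -2.] [ 762. -320.   11.]
caliper 0.81 [279 212 315 245] [ 696. -118.    5.] [ 660. -224.   -0.] [721. -82.  13.]
caliper 0.42 [202 308 288 379] [496. 268.  38.] [441. 223.  15.] [577. 298.  52.]
```

```bash
python3 - <<'E'
import cv2,numpy as np
a=cv2.imread('pics/scene0.png')[150:390,200:520]
cv2.imwrite('pics/s0.png',cv2.resize(a,None,fx=2.5,fy=2.5,interpolation=cv2.INTER_CUBIC))
E
```

```text
(no output)
```

View pics/s0.png

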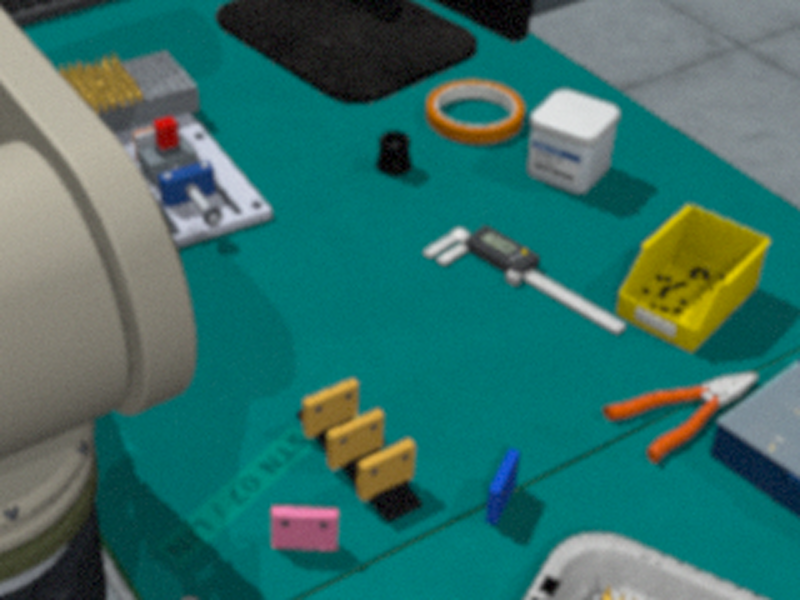

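The picture shows three brass plates in the black rack at full-image pixels (332,313), (342,326) and (354,338). The candidates for confusion are the pink plate at (322,361) and the blue one at (402,345). I choose the brass ones standing in the rack. The red knob is at (267,203).

```bash
cat >> h.py <<'E'
def hsv(c): return cv2.cvtColor(c['color'],cv2.COLOR_RGB2HSV)
def brass(c):
    h=hsv(c); return ((h[...,0]>12)&(h[...,0]<26)&(h[...,1]>90)&(h[...,2]>110)).astype(np.uint8)
def red(c):
    h=hsv(c); return (((h[...,0]<5)|(h[...,0]>174))&(h[...,1]>170)&(h[...,2]>90)).astype(np.uint8)
def comps(c,m,xr,yr,zr,minn=15):
    P=cloud(c); m=m*((c['depth']>0)&(P[...,0]>xr[0])&(P[...,0]<xr[1])&(P[...,1]>yr[0])&(P[...,1]<yr[1])&(P[...,2]>zr[0])&(P[...,2]<zr[1])).astype(np.uint8)
    n,l=cv2.connectedComponents(m); out=[]
    for i in range(1,n):
        p=P[l==i]
        if len(p)<minn: continue
        q=p[:,:2].astype(np.float32); r=cv2.minAreaRect(q)
        e=np.linalg.eigh(np.cov(q.T))[1][:,1]; a=np.arctan2(e[1],e[0])
        out.append((len(p),p.mean(0).round(1),np.percentile(p[:,2],[2,98]).round(1),[np.round(t,1) for t in r[:2]],round(float(a),3)))
    return out
E
python3 - <<'E'
from h import *
for n in("scene","side"):
    c=cap(n)
    print(n,*comps(c,brass(c),(400,540),(-400,-150),(5,60)),sep='\n')
    print('red',*comps(c,red(c),(400,600),(0,250),(30,90)),sep='\n')
    P=cloud(c)
    # horizontal top of plates
    m=brass(c)*((P[...,2]>36)).astype(np.uint8)
    print('tops',*comps(c,m,(400,540),(-400,-150),(30,60),5),sep='\n')
E
```

```text
scene
(620, array([ 464.2, -245.2,   26.4]), array([ 8.5, 40.5]), [array([ 464.9, -242.8]), array([48.2, 44.4])], 1.456)
(328, array([ 465.3, -298.3,   26.6]), array([ 8.2, 40.3]), [array([ 466.3, -285. ]), array([44.5, 34.5])], -3.109)
red
(85, array([506.4, 120.9,  58.9]), array([45.2, 69.8]), [array([507.3, 123.2]), array([18.8, 16.8])], 3.045)
tops
(85, array([ 465.1, -225.5,   38.4]), array([36.1, 40.5]), [array([ 465.7, -224.7]), array([42.2, 10.1])], -3.129)
(96, array([ 463.6, -261.6,   38.7]), array([36.2, 41.2]), [array([ 463.9, -261.6]), array([43.3,  9. ])], -3.129)
(98, array([ 465.5, -297.3,   38.5]), array([36.1, 41.2]), [array([ 466.8, -296.7]), array([ 9.7, 43.5])], 3.128)
side
(520, array([ 463.4, -250.7,   27.1]), array([ 8.1, 40.6]), [array([ 465.4, -257.8]), array([47.4, 90.5])], 1.535)
red
(141, array([505.7, 132.1,  59.7]), array([46.1, 69.7]), [array([507.8, 129.6]), array([16.6, 19.8])], -2.775)
tops
(43, array([ 464.7, -292.4,   38.6]), array([36.1, 40.7]), [array([ 465.2, -292.7]), array([16.7, 39.9])], -3.137)
(40, array([ 463. , -256.7,   38.7]), array([36.2, 41.2]), [array([ 464.3, -256.3]), array([42.3, 12.1])], 3.115)
(45, array([ 465.4, -220.2,   38.6]), array([36.3, 41. ]), [array([ 466.1, -221.5]), array([13. , 43.1])], 3.126)
```

```bash
python3 -m jog '[[[0.091,0.086,-0.02,0,0,0.22],[0.091,0.086,-0.02,0,0,0.22],[0.091,0.086,-0.02,0,0,0.22],[0.091,0.086,-0.02,0,0,0.22],[0.091,0.086,-0.02,0,0,0.22],[0.091,0.086,-0.02,0,0,0.22],[0.091,0.086,-0.02,0,0,0.22],[0.091,0.086,-0.02,0,0,0.22]]]' 1; python3 -m jog '[[[0.091,0.086,-0.02,0,0,0.22],[0.091,0.086,-0.02,0,0,0.22],[0.091,0.086,-0.02,0,0,0.22],[0.091,0.086,-0.02,0,0,0.22],[0,0,0,0,0,0],[0,0,0,0,0,0],[0,0,0,0,0,0],[0,0,0,0,0,0]]]'
python3 - <<'E'
from h import *
c=cap("wrist"); save(c,"w1.png"); print(arm.get_state()['tool_pos'],arm.get_state()['ee_rot'],c['pose'].round(2))
P=cloud(c); m=brass(c)*((P[...,2]>35)).astype(np.uint8)
print(*comps(c,m,(400,540),(-400,-150),(30,60)),sep='\n')
c=cap("scene");print('red',*comps(c,red(c),(400,600),(0,250),(30,90)),sep='\n')
E
```

```text
clock: 1.77
tool_pos: [357.0, -324.7, 183.3]
ee_rot: [3.141, 0.0, 1.138]
contact_force: [0.3, 0.4, 0.5]
grip_width: 85.4
grip_force: 0.0
clock: 2.43
tool_pos: [464.6, -223.8, 159.6]
ee_rot: [3.141, 0.0, 1.571]
contact_force: [-0.3, 0.4, -0.1]
grip_width: 85.1
grip_force: 0.0
[ 464.59379389 -223.87451419  159.57998769] [3.14132570e+00 3.73832020e-04 1.57052127e+00] [[ 1.0000e+00 -0.0000e+00  0.0000e+00  4.6470e+02]
 [-0.0000e+00 -9.5000e-01 -3.0000e-01 -1.4653e+02]
 [ 0.0000e+00  3.0000e-01 -9.5000e-01  3.0319e+02]
 [ 0.0000e+00  0.0000e+00  0.0000e+00  1.0000e+00]]
(106, array([ 467.9, -218.3,   37.8]), array([35.2, 40.4]), [array([ 467.9, -218.3]), array([42.6,  0.9])], -3.138)
(47, array([ 469.8, -225.9,   40.8]), array([39.5, 42.1]), [array([ 469.8, -225.7]), array([ 1.1, 35.6])], 3.135)
(162, array([ 466.5, -254.4,   38.2]), array([35.3, 41. ]), [array([ 466.4, -254.4]), array([42.9,  1.3])], -3.14)
(167, array([ 468.7, -290.3,   38. ]), array([35.1, 40.8]), [array([ 468.8, -290.4]), array([ 1.8, 42.8])], 3.134)
red
(83, array([506.2, 120.6,  59. ]), array([45.1, 68.7]), [array([506.6, 123.2]), array([19.1, 18.1])], 3.073)
```

View pics/w1.png

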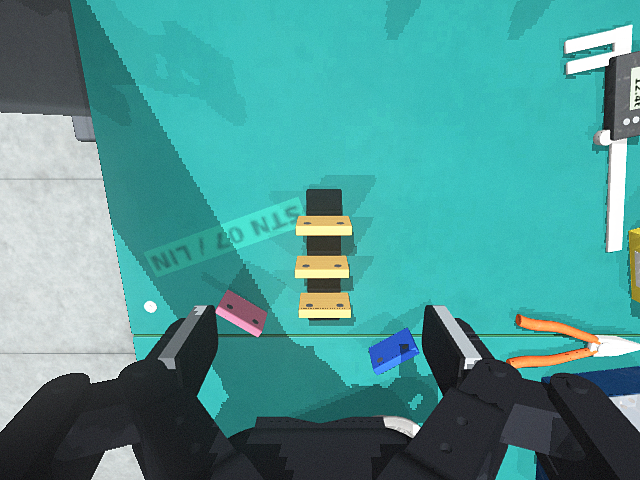

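The wrist view shows the brass plates at rows 225, 266 and 305 (column ~323), all in the rack. The pink (243,313) and blue (395,350) look-alikes stand clear of plate 0. I'll take plate 0, the top one.

```bash
python3 -m jog '[[[0.008,0.006,-0.1,0,0,0],[0,0,-0.1,0,0,0],[0,0,-0.1,0,0,0],[0,0,-0.1,0,0,0],[0,0,-0.06,0,0,0],[0,0,-0.035,0,0,0],[0,0,0,0,0,0],[0,0,0,0,0,0]]]' 1; python3 -m jog '[[[0,0,0,0,0,0],[0,0,0,0,0,0],[0,0,0,0,0,0],[0,0,0,0,0,0],[0,0,0,0,0,0],[0,0,0,0,0,0],[0,0,0,0,0,0],[0,0,0,0,0,0]]]' 0.3 40
python3 - <<'E'
from h import *
c=cap("side"); P=cloud(c)
def line(name,m):
    p=P[m&(c['depth']>0)]; r=cv2.minAreaRect(p[:,:2].astype(np.float32)); print(name,len(p),r,p.mean(0).round(1))
h=hsv(c)
teal=(h[...,0]>75)&(h[...,0]<100)&(h[...,1]>100)
b=(P[...,0]>420)&(P[...,0]<580)&(P[...,1]>0)&(P[...,1]<330)
line('base',b&(P[...,2]>7)&(P[...,2]<13)&~teal)
line('fix',b&(P[...,2]>52)&(P[...,2]<62)&(P[...,1]>200))
orange=(h[...,0]>5)&(h[...,0]<16)&(h[...,1]>150)
q=P[b&orange&(P[...,2]>15)&(P[...,2]<40)]; print('pad',len(q),q.mean(0).round(1),np.percentile(q,[5,50,95],axis=0).round(1))
q=P[b&(red(c)>0)&(P[...,2]>40)]; print('knob',q.mean(0).round(1),np.percentile(q,[5,50,95],axis=0).round(1))
E
```

```text
clock: 3.2
tool_pos: [467.3, -221.8, 10.9]
ee_rot: [-3.141, -0.0, 1.571]
contact_force: [-0.7, -0.1, 0.2]
grip_width: 85.1
grip_force: 0.0
clock: 3.87
tool_pos: [467.8, -221.3, 11.8]
ee_rot: [3.141, 0.001, 1.573]
contact_force: [-1.2, 0.0, 5.4]
grip_width: 43.0
grip_force: 40.0
base 2388 ((504.11993408203125, 174.44369506835938), (282.70001220703125, 137.0510711669922), 86.60171508789062) [499.2 175.1   9.9]
fix 165 ((486.4735412597656, 258.02142333984375), (72.19743347167969, 86.46053314208984), 85.23653411865234) [488.7 260.   54.3]
pad 16 [509.9 162.6  25.9] [[490.7 160.7  15.7]
 [501.6 162.5  26.8]
 [531.2 164.9  36.7]]
knob [505.7 132.   59.9] [[499.  123.7  46.2]
 [503.9 133.8  61.1]
 [515.4 137.1  69.5]]
```

```bash
python3 -m jog '[[[0,0,0.03,0,0,0],[0,0,0.08,0,0,0],[0,0,0.12,0,0,0],[0,0,0.12,0,0,0],[0.01,0.06,0.12,0,0,0],[0.01,0.1,0.08,0,0,0],[0.01,0.13,0,0,0,0],[0.01,0.13,0,0,0,0]]]'; python3 -m jog '[[[0.01,0.13,0,0,0,0],[0.01,0.13,0,0,0,0],[0.01,0.13,0,0,0,0],[0.01,0.13,0,0,0,0],[0.01,0.13,0,0,0,0],[0.01,0.13,0,0,0,0],[0.01,0.13,0,0,0,0],[0.01,0.09,0,0,0,0]]]';  python3 -m jog '[[[0,0,0,0,0,0],[0,0,0,0,0,0],[0,0,0,0,0,0],[0,0,0,0,0,0],[0,0,0,0,0,0],[0,0,0,0,0,0],[0,0,0,0,0,0],[0,0,0,0,0,0]]]'
python3 - <<'E'
from h import *
c=cap("wrist"); save(c,"w2.png"); P=cloud(c); np.save('w2.npy',P); h=hsv(c)
q=P[(red(c)>0)&(P[...,2]>40)&(P[...,2]<80)]; print('knob',len(q),np.percentile(q,[3,50,97],axis=0).round(1), cv2.minAreaRect(q[:,:2].astype(np.float32)))
E
```

```text
clock: 4.58
tool_pos: [479.8, -94.2, 178.1]
ee_rot: [3.138, 0.002, 1.571]
contact_force: [0.6, 0.0, -1.2]
grip_width: 42.9
grip_force: 40.9
clock: 5.25
tool_pos: [502.9, 208.0, 176.6]
ee_rot: [3.141, -0.001, 1.575]
contact_force: [1.4, 1.1, -0.8]
grip_width: 43.0
grip_force: 40.9
clock: 5.92
tool_pos: [503.6, 204.5, 175.9]
ee_rot: [3.142, -0.0, 1.572]
contact_force: [-0.4, 0.2, 0.1]
grip_width: 43.2
grip_force: 40.9Traceback (most recent call last):
  File "<stdin>", line 3, in <module>
    return _quantile_unchecked(
        a, q, axis, out, overwrite_input, method, keepdims, weights)
    return _ureduce(a,
                    func=_quantile_ureduce_func,
    ...<5 lines>...
                    overwrite_input=overwrite_input,
                    method=method)
    r = func(a, **kwargs)
    result = _quantile(arr,
                       quantiles=q,
    ...<2 lines>...
                       out=out,
                       weights=wgt)
    slices_having_nans = np.isnan(arr[-1, ...])
                                  ~~~^^^^^^^^^
IndexError: index -1 is out of bounds for axis 0 with size 0
```

View pics/w2.png

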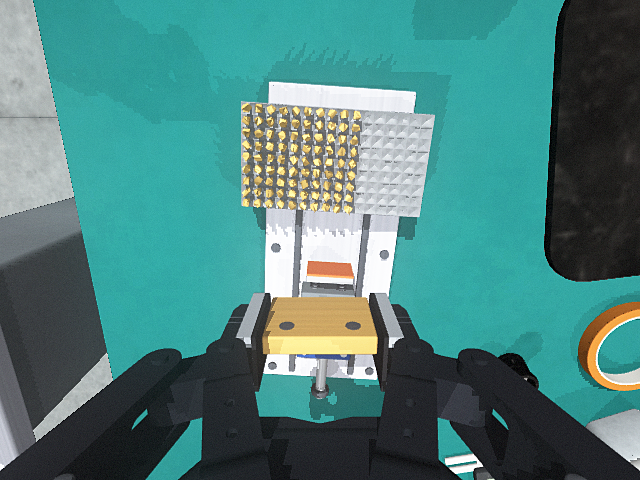

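The view shows the orange pad top at (330,268), the rails at columns ~299 and ~363, and the fixture's front edge at about row 213. The plate is held at (320,325).

```bash
cat > w2.py <<'E'
from h import *
import sys
def analyse(c,vmax=300):
    P=cloud(c); h=hsv(c); v,u=np.mgrid[0:480,0:640]
    teal=(h[...,0]>70)&(h[...,0]<105)&(h[...,1]>90)
    box=(P[...,0]>400)&(P[...,0]<620)&(P[...,1]>60)&(P[...,1]<360)&(c['depth']>0)
    base=box&(P[...,2]>5)&(P[...,2]<15)&~teal&(v<vmax)
    # left/right edges of base by row
    L=[];Rr=[]
    for r in range(60,vmax):
        k=np.where(base[r])[0]
        if len(k)>60:
            L.append(P[r,k[0]]);Rr.append(P[r,k[-1]])
    L=np.array(L);Rr=np.array(Rr)
    def fit(A):
        x,y=A[:,0],A[:,1]; w=np.ones(len(x),bool)
        for _ in range(6):
            p=np.polyfit(y[w],x[w],1); e=x-np.polyval(p,y); w=abs(e)<max(1.5,2*np.median(abs(e)))
        return p,w.sum()
    print('base z',np.median(P[base][:,2]))
    for A in(L,Rr): p,n=fit(A); print('edge slope',p[0].round(4),'x@150',np.polyval(p,150).round(1),'x@200',np.polyval(p,200).round(1),n)
    # fixture top: front edge
    f=box&(P[...,2]>25)&(P[...,2]<65)&(P[...,1]>190)&(v<225)
    E=[]
    for q in range(245,440):
        k=np.where(f[:,q])[0]
        if len(k)>20:E.append(P[k[-1],q])
    E=np.array(E); p=np.polyfit(E[:,0],E[:,1],1); print('fix edge slope',p[0].round(4),'y@506',np.polyval(p,506).round(1),'z',np.median(E[:,2]), np.percentile(E[:,0],[1,99]))
    o=box&(h[...,0]<18)&(h[...,1]>150)&(P[...,1]<225)&(P[...,2]>12)&(P[...,2]<55)&(v<vmax)
    q=P[o]; print('orange',len(q),np.percentile(q,[2,50,98],axis=0).round(1),cv2.minAreaRect(q[:,:2].astype(np.float32)))
if __name__=='__main__': analyse(cap("wrist"))
E
python3 w2.py
```

```text
base z 11.14358434799567
edge slope 0.0661 x@150 452.3 x@200 455.6 98
edge slope 0.0654 x@150 570.9 x@200 574.2 94
fix edge slope 0.0073 y@506 219.2 z 39.03718037710661 [446.75873008 588.11943744]
orange 397 [[493.4 161.6  13.5]
 [514.7 163.   31.3]
 [531.6 164.5  43.7]] ((512.5177612304688, 162.99024963378906), (1.9869208335876465, 39.24038314819336), 86.76605224609375)
```

```bash
python3 -m jog '[[[0.035,-0.067,0,0,0,-0.131],[0,0,-0.08,0,0,0],[0,0,-0.12,0,0,0],[0,0,-0.12,0,0,0],[0,0,-0.12,0,0,0],[0,0,-0.05,0,0,0],[0,0,-0.02,0,0,0],[0,0,0,0,0,0]]]'; python3 -m jog '[[[0,0,-0.006,0,0,0],[0,0,-0.006,0,0,0],[0,0,0,0,0,0],[0,0,0,0,0,0],[0,0,0,0,0,0],[0,0,0,0,0,0],[0,0,0,0,0,0],[0,0,0,0,0,0]]]'
```

```text
clock: 6.68
tool_pos: [513.7, 184.7, 21.9]
ee_rot: [-3.14, 0.0, 1.507]
contact_force: [-0.2, -0.7, -0.6]
grip_width: 43.3
grip_force: 40.9
clock: 7.35
tool_pos: [514.1, 184.8, 19.3]
ee_rot: [3.141, -0.0, 1.507]
contact_force: [0.3, 0.2, 0.2]
grip_width: 42.8
grip_force: 40.9
```

```bash
python3 -m jog '[[[0,0,-0.004,0,0,0],[0,0,-0.003,0,0,0],[0,0,-0.003,0,0,0],[0,0,-0.002,0,0,0],[0,0,0,0,0,0],[0,0,0,0,0,0],[0,0,0,0,0,0],[0,0,0,0,0,0]]]'; python3 w2.py
```

```text
clock: 8.02
tool_pos: [514.0, 184.8, 15.8]
ee_rot: [3.142, -0.0, 1.507]
contact_force: [-2.2, -1.2, 4.3]
grip_width: 42.8
grip_force: 41.3
base z 11.141132976940014
edge slope 0.0774 x@150 451.7 x@200 455.6 38
edge slope 0.0789 x@150 570.3 x@200 574.2 41
fix edge slope -0.0972 y@506 231.6 z 39.313455105715306 [493.05063546 558.12566375]
orange 3 [[466.8 189.2  14. ]
 [498.6 193.9  23.3]
 [534.6 221.9  46.7]] ((497.193359375, 199.78546142578125), (18.80008316040039, 76.36343383789062), 67.49484252929688)
```

```bash
python3 -m jog '[[[0,0,0,0,0,0],[0,0,0,0,0,0],[0,0,0,0,0,0],[0,0,0.02,0,0,0],[0,0,0.06,0,0,0],[0,0,0.12,0,0,0],[0,0,0.12,0,0,0],[0,-0.06,0.12,0,0,0]]]' 0.8; python3 -m jog '[[[-0.02,-0.1,0,0,0,0],[0,0,0,0,0,0],[0,0,0,0,0,0],[0,0,0,0,0,0],[0,0,0,0,0,0],[0,0,0,0,0,0],[0,0,0,0,0,0],[0,0,0,0,0,0]]]' 1
python3 - <<'E'
from h import *
c=cap("wrist"); save(c,"w3.png"); P=cloud(c)
q=P[(red(c)>0)&(P[...,2]>40)&(P[...,2]<80)&(c['depth']>0)]; print(len(q))
if len(q): print('knob',np.percentile(q,[3,50,97],axis=0).round(1))
t=q[q[:,2]>66]; print(len(t)); 
if len(t)>5: print(cv2.minAreaRect(t[:,:2].astype(np.float32)))
E
```

```text
clock: 8.73
tool_pos: [513.6, 168.3, 149.5]
ee_rot: [-3.141, -0.001, 1.51]
contact_force: [0.8, 0.2, 0.5]
grip_width: 68.5
grip_force: 0.0
clock: 9.4
tool_pos: [508.0, 137.2, 147.3]
ee_rot: [-3.141, 0.0, 1.508]
contact_force: [-0.2, 0.3, 0.2]
grip_width: 85.4
grip_force: 0.0
131
knob [[501.  121.9  68.1]
 [513.1 126.5  69.6]
 [519.3 135.8  70.9]]
131
((510.2021484375, 128.8834686279297), (14.250844955444336, 18.235071182250977), 87.08289337158203)
```

View pics/w3.png

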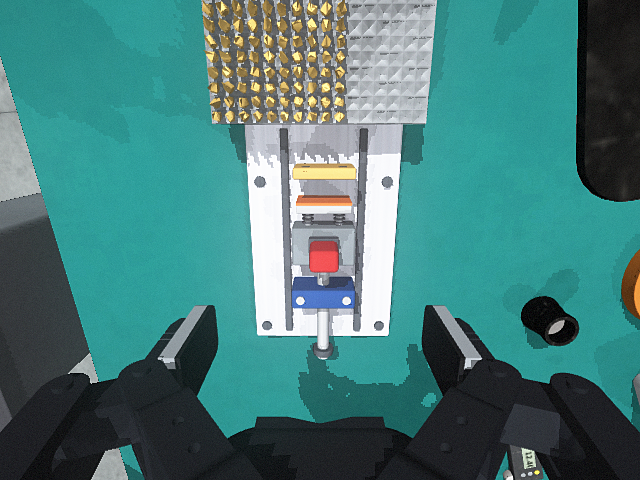

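The plate stands upright and centred in the gap at (323,172). The red knob is at (323,256), centre (510.2,128.9).

```bash
python3 -m jog '[[[0.007,-0.028,-0.04,0,0,0],[0,0,-0.1,0,0,0],[0,0,-0.1,0,0,0],[0,0,-0.07,0,0,0],[0,0,-0.027,0,0,0],[0,0,0,0,0,0],[0,0,0,0,0,0],[0,0,0,0,0,0]]]' 1; python3 -m jog '[[[0,0,0,0,0,0],[0,0,0,0,0,0],[0,0,0,0,0,0],[0,0,0,0,0,0],[0,0,0,0,0,0],[0,0,0,0,0,0],[0,0,0,0,0,0],[0,0,0,0,0,0]]]' 0.1 60; python3 -m jog '[[[0.001,0.013,0,0,0,0],[0.001,0.013,0,0,0,0],[0.001,0.013,0,0,0,0],[0.001,0.013,0,0,0,0],[0.001,0.013,0,0,0,0],[0.001,0.013,0,0,0,0],[0.001,0.013,0,0,0,0],[0,0,0,0,0,0]]]'
```

```text
clock: 10.12
tool_pos: [511.0, 128.5, 47.9]
ee_rot: [3.139, -0.0, 1.507]
contact_force: [0.0, 0.3, -0.3]
grip_width: 85.5
grip_force: 0.0
clock: 10.78
tool_pos: [510.2, 128.4, 46.9]
ee_rot: [3.141, 0.0, 1.507]
contact_force: [-1.4, -0.1, 5.9]
grip_width: 18.6
grip_force: 59.1
clock: 11.45
tool_pos: [511.9, 155.0, 46.9]
ee_rot: [-3.141, 0.002, 1.508]
contact_force: [-3.8, -4.5, 7.1]
grip_width: 18.4
grip_force: 59.4
```

```bash
python3 -m jog '[[[0,0.008,0,0,0,0],[0.001,0.008,0,0,0,0],[0,0.008,0,0,0,0],[0.001,0.008,0,0,0,0],[0,0.008,0,0,0,0],[0.001,0.008,0,0,0,0],[0,0.003,0,0,0,0],[0,0.003,0,0,0,0]]]';python3 -m jog '[[[0,0.003,0,0,0,0],[0,0.003,0,0,0,0],[0,0.003,0,0,0,0],[0,0.003,0,0,0,0],[0,0.002,0,0,0,0],[0,0.002,0,0,0,0],[0,0.002,0,0,0,0],[0,0.002,0,0,0,0]]]'
```

```text
clock: 12.12
tool_pos: [512.9, 170.6, 46.8]
ee_rot: [-3.141, 0.003, 1.508]
contact_force: [-2.4, -8.4, 7.4]
grip_width: 18.8
grip_force: 59.4
clock: 12.78
tool_pos: [513.1, 173.3, 46.9]
ee_rot: [-3.141, 0.009, 1.508]
contact_force: [-3.2, -33.0, 9.4]
grip_width: 18.7
grip_force: 59.7
```

```bash
python3 -m jog '[[[0,-0.01,0,0,0,0],[0,-0.01,0,0,0,0],[0,-0.005,0,0,0,0],[0,0,0,0,0,0],[0,0.003,0,0,0,0],[0,0.003,0,0,0,0],[0,0.003,0,0,0,0],[0,0.003,0,0,0,0]]]';python3 -m jog '[[[0,0,0,0,0,0],[0,0,0,0,0,0],[0,0,0,0,0,0],[0,0.001,0,0,0,0],[0,0.001,0,0,0,0],[0,0.001,0,0,0,0],[0,0.001,0,0,0,0],[0,0.001,0,0,0,0]]]';python3 -m jog '[[[0,0,0,0,0,0],[0,0,0,0,0,0],[0,0,0,0,0,0],[0,0.001,0,0,0,0],[0,0.001,0,0,0,0],[0,0.001,0,0,0,0],[0,0.001,0,0,0,0],[0,0.001,0,0,0,0]]]'
python3 - <<'E'
from h import *
for n in("side","scene"):
    c=cap(n); a=c['color'][:,:,::-1]; a=a[270:360,210:350] if n=="side" else a[160:250,210:350]
    if n=="side":cv2.imwrite('pics/s4.png',cv2.resize(a,None,fx=5,fy=5,interpolation=cv2.INTER_CUBIC))
E
```

```text
clock: 13.45
tool_pos: [513.0, 172.8, 46.8]
ee_rot: [-3.141, 0.002, 1.508]
contact_force: [-2.4, -8.7, 7.0]
grip_width: 18.7
grip_force: 59.4
clock: 14.12
tool_pos: [513.1, 173.1, 46.9]
ee_rot: [-3.141, 0.005, 1.508]
contact_force: [-3.3, -16.6, 8.2]
grip_width: 18.6
grip_force: 59.5
clock: 14.78
tool_pos: [513.1, 173.2, 46.8]
ee_rot: [-3.141, 0.007, 1.508]
contact_force: [-3.4, -25.7, 9.3]
grip_width: 18.9
grip_force: 59.6
```

View pics/s4.png

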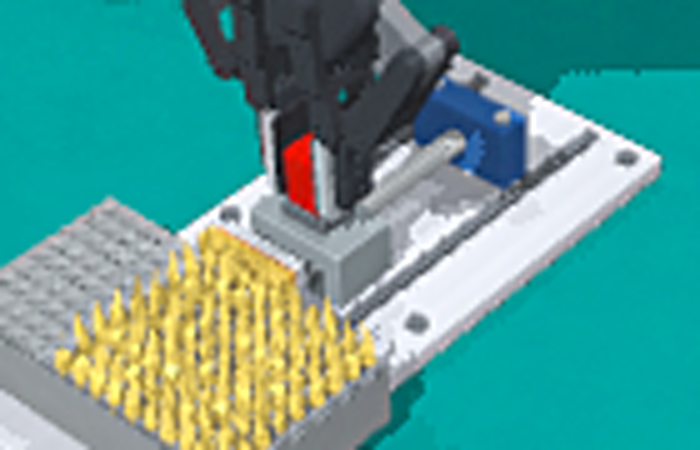

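Just short of home the push was only 8.7 N, which is drag alone, and it rose only against the collar. The clamp is still loose, so I'll draw it back and add a second plate.

```bash
python3 -m jog '[[[-0.001,-0.022,0,0,0,0],[-0.002,-0.022,0,0,0,0],[-0.001,-0.022,0,0,0,0],[-0.002,-0.022,0,0,0,0],[-0.001,-0.022,0,0,0,0],[-0.002,-0.022,0,0,0,0],[-0.001,-0.022,0,0,0,0],[0,-0.011,0,0,0,0]]]'; python3 -m jog '[[[0,-0.002,0,0,0,0],[0,-0.002,0,0,0,0],[0,0,0,0,0,0],[0,0,0,0,0,0],[0,0,0,0,0,0],[0,0,0,0,0,0],[0,0,0,0,0,0],[0,0,0,0,0,0]]]'
```

```text
clock: 15.55
tool_pos: [510.2, 128.3, 46.9]
ee_rot: [3.141, -0.002, 1.507]
contact_force: [-0.8, 10.2, 6.5]
grip_width: 18.8
grip_force: 59.2
clock: 16.22
tool_pos: [510.2, 127.8, 46.9]
ee_rot: [3.141, -0.003, 1.507]
contact_force: [-1.5, 10.7, 5.0]
grip_width: 18.7
grip_force: 59.1
```

```bash
python3 -m jog '[[[0,0,0,0,0,0],[0,0,0,0,0,0],[0,0,0,0,0,0],[0,0,0.03,0,0,0],[0,0,0.09,0,0,0],[0,0,0.12,0,0,0],[0,0,0.11,0,0,0],[0,0,0,0,0,0]]]' 1; python3 -m jog '[[[0,0,0,0,0,0],[0,0,0,0,0,0],[0,0,0,0,0,0],[0,0,0,0,0,0],[0,0,0,0,0,0],[0,0,0,0,0,0],[0,0,0,0,0,0],[0,0,0,0,0,0]]]'
python3 - <<'E'
from h import *
c=cap("wrist"); save(c,"w5.png")
P=cloud(c);h=hsv(c)
q=P[(h[...,0]<14)&(h[...,1]>150)&(P[...,1]>150)&(P[...,1]<185)&(P[...,2]>35)&(P[...,2]<50)]; print('pad top',np.percentile(q,[3,50,97],axis=0).round(1))
q=P[(brass(c)>0)&(P[...,1]>166)&(P[...,1]<235)&(P[...,2]>35)&(P[...,2]<49)]; print('plate',np.percentile(q,[3,50,97],axis=0).round(1))
E
```

```text
clock: 16.88
tool_pos: [512.7, 126.3, 158.1]
ee_rot: [3.13, -0.001, 1.507]
contact_force: [0.7, 0.1, -0.3]
grip_width: 85.1
grip_force: 0.0
clock: 17.55
tool_pos: [510.1, 126.3, 151.3]
ee_rot: [-3.141, 0.0, 1.507]
contact_force: [-0.4, -0.8, 0.6]
grip_width: 85.5
grip_force: 0.0
pad top [[493.5 160.6  36.7]
 [513.  162.2  41.8]
 [531.4 163.8  44. ]]
plate [[448.  207.9  42.2]
 [503.9 221.3  45.5]
 [534.  234.   48.6]]
```

View pics/w5.png

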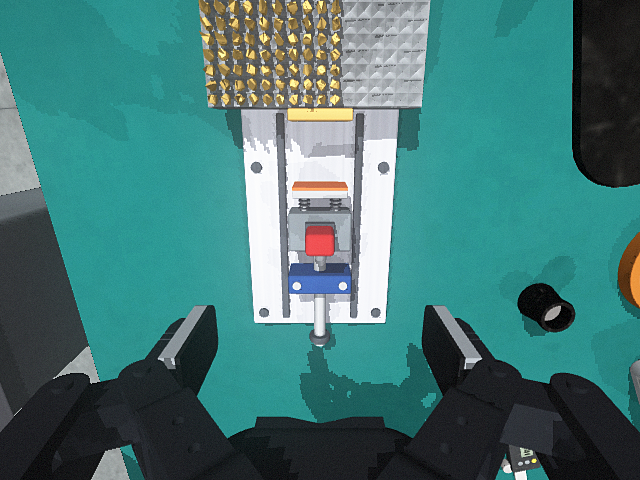

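Plate 1 stands upright at the fixture at (320,114) and the clamp is fully back. Now the middle rack plate.

```bash
python3 -m jog '[[[-0.018,-0.08,0,0,0,0.131],[-0.018,-0.13,0,0,0,0],[-0.018,-0.13,0,0,0,0],[-0.018,-0.13,0,0,0,0],[-0.018,-0.13,0,0,0,0],[-0.018,-0.13,0,0,0,0],[-0.018,-0.13,0,0,0,0],[-0.018,-0.13,0,0,0,0]]]'; python3 -m jog '[[[0,-0.13,0,0,0,0],[0,-0.13,0,0,0,0],[0,-0.03,0,0,0,0],[0,0,0,0,0,0],[0,0,0,0,0,0],[0,0,0,0,0,0],[0,0,0,0,0,0],[0,0,0,0,0,0]]]'
python3 - <<'E'
from h import *
c=cap("wrist"); P=cloud(c); m=brass(c)*((P[...,2]>35)).astype(np.uint8)
print(*comps(c,m,(400,540),(-400,-150),(30,60)),sep='\n')
E
```

```text
clock: 18.27
tool_pos: [466.3, -172.5, 151.7]
ee_rot: [3.141, 0.0, 1.573]
contact_force: [1.4, 0.4, 0.2]
grip_width: 85.4
grip_force: 0.0
clock: 18.93
tool_pos: [467.1, -256.4, 151.7]
ee_rot: [-3.142, -0.0, 1.574]
contact_force: [-0.6, 0.2, 0.7]
grip_width: 85.5
grip_force: 0.0
(113, array([ 466.6, -254.3,   37.7]), array([35.1, 40.3]), [array([ 466.4, -254.4]), array([ 1.1, 43.1])], -3.139)
(130, array([ 468.9, -290.3,   37.5]), array([35.1, 40.1]), [array([ 468.7, -290.3]), array([43.3,  1.5])], -3.138)
```

```bash
python3 -m jog '[[[0,-0.005,-0.08,0,0,0],[0,0,-0.1,0,0,0],[0,0,-0.1,0,0,0],[0,0,-0.1,0,0,0],[0,0,-0.06,0,0,0],[0,0,-0.03,0,0,0],[0,0,0,0,0,0],[0,0,0,0,0,0]]]' 1; python3 -m jog '[[[0,0,0,0,0,0],[0,0,0,0,0,0],[0,0,0,0,0,0],[0,0,0,0,0,0],[0,0,0,0,0,0],[0,0,0,0,0,0],[0,0,0,0,0,0],[0,0,0,0,0,0]]]' 0.3 40;  python3 -m jog '[[[0,0,0.03,0,0,0],[0,0,0.08,0,0,0],[0,0,0.12,0,0,0],[0,0,0.12,0,0,0],[0.015,0.06,0.12,0,0,0],[0.015,0.1,0.08,0,0,0],[0.015,0.13,0,0,0,0],[0.015,0.13,0,0,0,0]]]'; python3 -m jog '[[[0.015,0.13,0,0,0,0],[0.015,0.13,0,0,0,0],[0.015,0.13,0,0,0,0],[0.015,0.13,0,0,0,0],[0.015,0.13,0,0,0,0],[0.015,0.13,0,0,0,0],[0.01,0.13,0,0,0,-0.131],[0,0.13,0,0,0,0]]]';  python3 -m jog '[[[0,0,0,0,0,0],[0,0,0,0,0,0],[0,0,0,0,0,0],[0,0,0,0,0,0],[0,0,0,0,0,0],[0,0,0,0,0,0],[0,0,0,0,0,0],[0,0,0,0,0,0]]]'
```

```text
clock: 19.65
tool_pos: [467.4, -259.2, 11.1]
ee_rot: [3.141, 0.0, 1.573]
contact_force: [0.4, 0.2, 0.3]
grip_width: 85.2
grip_force: 0.0
clock: 20.32
tool_pos: [467.3, -259.4, 11.5]
ee_rot: [3.14, 0.001, 1.573]
contact_force: [-1.1, 1.4, 5.6]
grip_width: 43.2
grip_force: 40.0
clock: 20.98
tool_pos: [485.3, -132.4, 177.9]
ee_rot: [3.138, 0.002, 1.571]
contact_force: [1.3, 0.8, -0.9]
grip_width: 42.9
grip_force: 40.9
clock: 21.65
tool_pos: [514.9, 180.8, 176.3]
ee_rot: [3.141, -0.0, 1.504]
contact_force: [1.2, -0.7, -1.8]
grip_width: 43.0
grip_force: 40.9
clock: 22.32
tool_pos: [515.1, 178.3, 175.6]
ee_rot: [3.142, 0.0, 1.506]
contact_force: [-1.2, -0.4, -0.7]
grip_width: 43.5
grip_force: 40.9
```

```bash
python3 -m jog '[[[-0.004,0.017,0,0,0,0],[0,0,-0.08,0,0,0],[0,0,-0.12,0,0,0],[0,0,-0.12,0,0,0],[0,0,-0.12,0,0,0],[0,0,-0.05,0,0,0],[0,0,-0.025,0,0,0],[0,0,0,0,0,0]]]'; python3 -m jog '[[[0,0,0,0,0,0],[0,0,-0.006,0,0,0],[0,0,-0.005,0,0,0],[0,0,-0.005,0,0,0],[0,0,0,0,0,0],[0,0,0,0,0,0],[0,0,0,0,0,0],[0,0,0,0,0,0]]]'
```

```text
clock: 22.98
tool_pos: [513.3, 184.0, 19.8]
ee_rot: [-3.139, 0.0, 1.507]
contact_force: [-0.0, -0.8, -0.3]
grip_width: 43.0
grip_force: 41.0
clock: 23.65
tool_pos: [513.8, 183.9, 16.4]
ee_rot: [3.141, -0.0, 1.507]
contact_force: [0.1, 0.8, -1.0]
grip_width: 43.1
grip_force: 41.0
```

```bash
python3 -m jog '[[[0,0,-0.002,0,0,0],[0,0,-0.002,0,0,0],[0,0,-0.001,0,0,0],[0,0,0,0,0,0],[0,0,0,0,0,0],[0,0,0,0,0,0],[0,0,0,0,0,0],[0,0,0,0,0,0]]]'
```

```text
clock: 24.32
tool_pos: [513.9, 183.9, 15.6]
ee_rot: [3.141, -0.0, 1.507]
contact_force: [-2.4, 0.2, 8.3]
grip_width: 43.4
grip_force: 41.9
```

Touching. Release, lift, and look.

```bash
python3 -m jog '[[[0,0,0,0,0,0],[0,0,0,0,0,0],[0,0,0,0,0,0],[0,0,0.02,0,0,0],[0,0,0.06,0,0,0],[0,0,0.12,0,0,0],[0,0,0.12,0,0,0],[-0.005,-0.06,0.12,0,0,0]]]' 0.8; python3 -m jog '[[[-0.008,-0.12,0,0,0,0],[0,0,0,0,0,0],[0,0,0,0,0,0],[0,0,0,0,0,0],[0,0,0,0,0,0],[0,0,0,0,0,0],[0,0,0,0,0,0],[0,0,0,0,0,0]]]' 1
python3 - <<'E'
from h import *
c=cap("wrist"); save(c,"w6.png"); P=cloud(c)
q=P[(red(c)>0)&(P[...,2]>66)&(P[...,2]<80)&(c['depth']>0)]; print(len(q),cv2.minAreaRect(q[:,:2].astype(np.float32)))
E
```

```text
clock: 24.98
tool_pos: [511.9, 167.4, 148.6]
ee_rot: [-3.141, -0.001, 1.51]
contact_force: [-0.2, -0.5, -0.5]
grip_width: 68.3
grip_force: 0.0
clock: 25.65
tool_pos: [509.8, 130.4, 146.5]
ee_rot: [-3.141, 0.0, 1.508]
contact_force: [0.1, -0.2, 0.7]
grip_width: 85.6
grip_force: 0.0
125 ((510.016845703125, 128.52151489257812), (14.183945655822754, 18.69794464111328), 86.76441192626953)
```

View pics/w6.png

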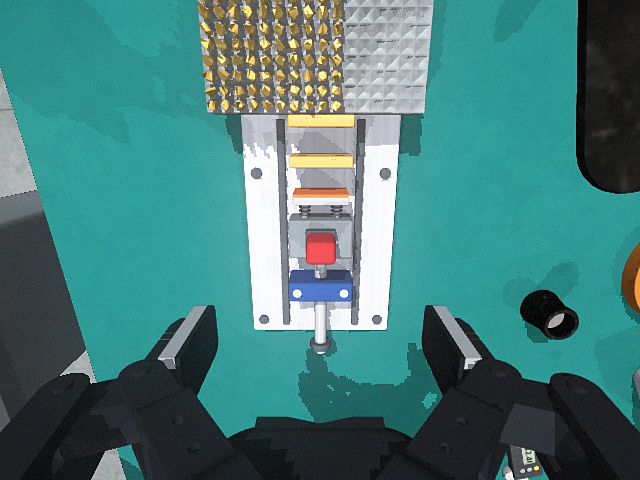

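Both plates stand upright, at (321,121) and (321,160), and the knob is at (321,249). Grip it and push home.

```bash
python3 -m jog '[[[0.001,-0.006,-0.04,0,0,0],[0,0,-0.1,0,0,0],[0,0,-0.1,0,0,0],[0,0,-0.07,0,0,0],[0,0,-0.024,0,0,0],[0,0,0,0,0,0],[0,0,0,0,0,0],[0,0,0,0,0,0]]]' 1; python3 -m jog '[[[0,0,0,0,0,0],[0,0,0,0,0,0],[0,0,0,0,0,0],[0,0,0,0,0,0],[0,0,0,0,0,0],[0,0,0,0,0,0],[0,0,0,0,0,0],[0,0,0,0,0,0]]]' 0.1 60; python3 -m jog '[[[0.001,0.013,0,0,0,0],[0.001,0.013,0,0,0,0],[0.001,0.013,0,0,0,0],[0.001,0.013,0,0,0,0],[0.001,0.013,0,0,0,0],[0.001,0.013,0,0,0,0],[0.001,0.013,0,0,0,0],[0,0.013,0,0,0,0]]]'; python3 -m jog '[[[0,0.005,0,0,0,0],[0,0.005,0,0,0,0],[0,0.005,0,0,0,0],[0.001,0.005,0,0,0,0],[0,0.005,0,0,0,0],[0.001,0.005,0,0,0,0],[0,0.005,0,0,0,0],[0,0.005,0,0,0,0]]]'
```

```text
clock: 26.37
tool_pos: [511.0, 128.2, 47.9]
ee_rot: [3.139, -0.0, 1.507]
contact_force: [-1.2, 0.5, 0.4]
grip_width: 85.3
grip_force: 0.0
clock: 27.03
tool_pos: [510.2, 128.1, 46.9]
ee_rot: [3.141, -0.0, 1.507]
contact_force: [-0.7, 0.4, 4.7]
grip_width: 18.5
grip_force: 59.1
clock: 27.7
tool_pos: [512.1, 158.1, 46.9]
ee_rot: [-3.141, 0.003, 1.507]
contact_force: [-2.4, -9.7, 6.1]
grip_width: 18.6
grip_force: 59.3
clock: 28.37
tool_pos: [512.8, 169.2, 46.9]
ee_rot: [-3.141, 0.004, 1.508]
contact_force: [-2.6, -13.6, 6.5]
grip_width: 18.1
grip_force: 59.4
```

```bash
python3 -m jog '[[[0,0.003,0,0,0,0],[0,0.003,0,0,0,0],[0,0.003,0,0,0,0],[0,0.003,0,0,0,0],[0,0.003,0,0,0,0],[0,0.002,0,0,0,0],[0,0.002,0,0,0,0],[0,0.002,0,0,0,0]]]'; python3 -m jog '[[[0,0.002,0,0,0,0],[0,0.002,0,0,0,0],[0,0.002,0,0,0,0],[0,0.002,0,0,0,0],[0,0.001,0,0,0,0],[0,0,0,0,0,0],[0,0,0,0,0,0],[0,0,0,0,0,0]]]'
```

```text
clock: 29.03
tool_pos: [513.0, 173.3, 46.9]
ee_rot: [-3.141, 0.008, 1.508]
contact_force: [-1.7, -30.8, 7.5]
grip_width: 18.7
grip_force: 59.5
clock: 29.7
tool_pos: [513.1, 173.5, 46.9]
ee_rot: [-3.141, 0.012, 1.508]
contact_force: [-3.7, -43.3, 9.9]
grip_width: 18.5
grip_force: 59.7
```

```bash
python3 -m jog '[[[0,-0.006,0,0,0,0],[0,-0.006,0,0,0,0],[0,-0.006,0,0,0,0],[0,0,0,0,0,0],[0,0,0,0,0,0],[0,0,0,0,0,0],[0,0,0,0,0,0],[0,0,0,0,0,0]]]'; python3 -m jog '[[[0,0,0,0,0,0],[0,0,0,0,0,0],[0,0,0,0,0,0],[0,0,0,0,0,0],[0,0,0.03,0,0,0],[0,0,0.09,0,0,0],[0,0,0.12,0,0,0],[0,0,0.11,0,0,0]]]' 1; python3 -m jog '[[[-0.01,-0.13,0,0,0,0],[0,-0.05,0,0,0,0],[0,0,0,0,0,0],[0,0,0,0,0,0],[0,0,0,0,0,0],[0,0,0,0,0,0],[0,0,0,0,0,0],[0,0,0,0,0,0]]]'
python3 - <<'E'
from h import *
c=cap("wrist"); save(c,"w7.png",(180,60,480,360),2); P=cloud(c);h=hsv(c)
q=P[(red(c)>0)&(P[...,2]>66)&(P[...,2]<80)&(c['depth']>0)]; print(len(q),cv2.minAreaRect(q[:,:2].astype(np.float32)))
q=P[(h[...,0]<14)&(h[...,1]>170)&(P[...,1]>185)&(P[...,1]<215)&(P[...,2]>35)&(P[...,2]<50)]; print('pad top',np.percentile(q,[3,50,97],axis=0).round(1))
E
```

```text
clock: 30.37
tool_pos: [513.0, 173.1, 46.9]
ee_rot: [3.141, 0.003, 1.507]
contact_force: [-1.7, -10.9, 6.0]
grip_width: 18.5
grip_force: 59.3
clock: 31.03
tool_pos: [512.5, 175.0, 153.5]
ee_rot: [-3.141, 0.0, 1.507]
contact_force: [0.5, 0.1, 0.2]
grip_width: 85.4
grip_force: 0.0
clock: 31.7
tool_pos: [509.8, 121.5, 151.4]
ee_rot: [-3.141, -0.0, 1.508]
contact_force: [0.5, -0.4, -1.0]
grip_width: 85.4
grip_force: 0.0
401 ((513.1830444335938, 173.44273376464844), (13.993064880371094, 18.38747215270996), 86.470458984375)
pad top [[496.3 197.7  41.6]
 [521.3 199.   43. ]
 [533.3 200.6  44.2]]
```

View pics/w7.png

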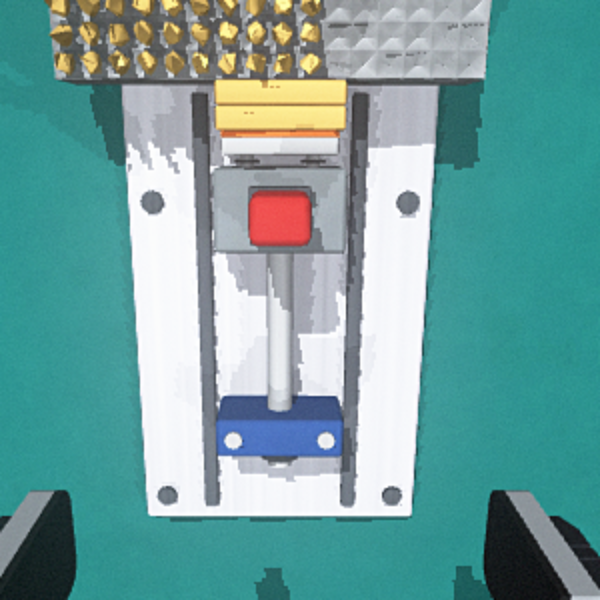

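The two plates are packed upright between pad and fixture (crop pixels about (280,105)). The clamp is home, with the knob having travelled 44.9 mm. The pad is pressed in about 7–8 mm, so it is not bottomed, and the gripper is clear.

```bash
python3 -c "
from h import *
c=cap('scene');P=cloud(c);print(*comps(c,brass(c)*(P[...,2]>36).astype(np.uint8),(400,540),(-400,-150),(30,60),5))
print(workorder.close_job())"
```

```text
(99, array([ 466.6, -297.5,   38.6]), array([36.1, 41.5]), [array([ 467. , -296.5]), array([44.2, 10.1])], -3.117)
the job is handed in; nothing more can be done
None
```

The job is handed in: one plate felt loose, so I added a second, and the clamp is home with the pad pressed in about 7–8 mm of its 12 mm and the spare plate standing in the rack.

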